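Press the red roof home on the model street

ROBOT

A 6-joint arm with a two-finger parallel gripper is mounted at the origin on the work surface. World frame = base frame: x ahead of the robot, y to its left, z up, the work surface at z = 0. Lengths are in mm, angles in rad, forces in N, time in s.
With the tool pointing down it reaches from about 400 to 825 mm from the base axis. Payload 7 kg.
Tool frame: the origin (TCP) lies between the finger pads, 19 mm behind the fingertips; this is the grasp point; z points along the fingers, y is the line along which they close (so a half turn about z gives the same grasp; the last joint's range is limited). The gripper opens to 88 mm and grips with 3 to 60 N. Pads are 19 mm wide; open, the fingers measure 130 mm over their backs; the gripper's body (78 mm by 193 mm) begins 47 mm behind the grasp point.
Start: joints at [-0.834, 0.359, 0.012, 0, -1.224, -0.288], TCP at [292.844, -608.143, 245.361] pointing down, gripper open.
Joint ranges: [-3.07, 3.07], [-1.43, 2.12], [-1.02, 1.25], [-3.03, 1.67], [-3.05, -0], [-3.03, 3.03]. Speed limits (rad/s): [2.39, 2.39, 3.01, 3.14, 3.14, 3.14].

INTERFACE

Orientations are given as a unit quaternion [w, x, y, z].
In Python, from bench import sensors, eyes, manip, finder gives the robot as it stands. The module is installed in compiled form; this text tells all that it offers.
- The arm moves only by the shell command python3 -m jog 'ROWS' [OPENING] [FORCE]. ROWS is JSON, a list of rows, each a list of 6 numbers: the shift along the tool's x, y, z scaled (see below), then the turn, a rotation vector about the tool's x, y, z scaled (see below). A call has 1 to 10 rows; each row shifts and turns the commanded pose from where the row before left it, along the tool's axes as they then stand; what a row does not reach is not made up. The controller multiplies each number of a shift by 20 mm and each number of a turn by 4 degrees. A row lasts 1/10 s, in which the tool goes at most 50 mm and 8.59 degrees, less where a joint would pass 70% of its speed; a pose out of reach is approached as far as the arm can. A call with a number of a shift or a turn outside -1 to 1 is refused whole. A call with a gripper value outside its range is refused whole. OPENING is the opening, from -1 (shut) to 1 (fully open), set as the call begins (- or left out, the last holds). The fingers move at their own pace and stop on an object; FORCE is the grip in N (left out, the last holds). Time passes only in rows, so rows that do not move let the fingers close. It gives the time, the measured TCP pose, the force, the opening and the grip force at its end, in the units of the state.
- sensors.get_obs(): the state, without advancing time (a new reading comes with each control period).
- eyes.snapshot(name): name is "scene" or "top" or "wrist"; returns a dict with "frame" (420x560x3 uint8, red, green, blue), "K" (3x3 intrinsics, pixels), "dist" ([k1, k2, p1, p2, k3] as OpenCV has them; the pictures are not rectified), "eye" and "attitude" of the camera in the world. Camera axes: x right, y up, looking along -z (the intrinsics and any distortion apply to the point x, -y, -z); pixel columns grow to the right and rows downward; lengths in mm; the calibration is good to about 2 mm. A picture is of the moment at which its call begins. There is no depth.
- manip.close_job(): hands the job in; it is judged then, once.
Trained networks look in a picture, given as the dict that the camera call returned (one of the last four; its "shot" number tells which), for a name from the list of things; names that differ only in an ending like _2 or _b are one class to them, and where a whole thing is asked for, a point or a joint stands for the part that bears it (a point fixed in the world has none). Each returns a list of dicts, best first, with "p" (0 to 1); they miss things now and then, are a little off and sometimes report something else, mostly with a low value. They report only what shows in the picture. A call takes as long as a camera call.
- finder.search_frame(target, picture): "pixel" ([column, row] in pixels, amid what is visible of it).
- finder.outline_of(target, picture): "region" (420x560 bool, what is visible of it) and "pixel" ([column, row] in pixels, amid what is visible of it).
- finder.pinpoint(target, picture): "pixel" ([column, row] in pixels: a listed point, or the origin of a listed thing).
The state is a dict: "time_s": time; "q": joint angles; "joint_velocities": joint speeds; "effort": joint torques, N m; "position": TCP position; "eef_rot": TCP orientation; "contact_force": force on the tool from outside, world axes, zero at the start; "torque": the same for the moment, N m; "gripper_width": opening from 0.0 (shut) to 1.0 (fully open); "finger_force": force on a finger pad.
Only numpy, scipy, OpenCV 4.12 (cv2) and the standard library are available. Lean on these libraries where they do the work, as an engineer would, in place of code of your own. Each camera call takes 0.05 s, during which the arm holds its last target. There are 200 camera calls.

TASK

On the cutting mat stand four small model houses with push-on roofs. With your fingertips, gently press the red roof straight down until it sits fully home on its walls, keep pressing lightly for about a second, then draw the hand up well clear. Do not grip, lift or shift the red house, and do not touch the other houses or anything else on the table.

Things in the scene. Friction and masses are not known exactly. Their poses are not given: they have to be found in the camera images.
- house_red: loose white card model house (0.35 kg or so, not fixed down) with a flat red roof, standing on the cutting mat. Walls 54 x 54 mm, 55 mm high; origin at the centre of its underside, z up, door on its -x side
- roof_red_top (a point): centre of the upper face of the red roof, a flat square cap 64 x 64 mm, 6 mm thick; it is 71 mm above the house's underside with the roof fully raised, 61 mm with the roof fully down
- roof_red (a joint): how far the red roof has been pushed down into its house (m): 0 fully raised (10 mm gap under its eaves), 0.010 fully down on the walls. It slides straight down against about 3 N of friction, without a spring, stays where it is left, and meets a hard stop at 0.010
- house_yellow: loose white card model house (0.35 kg or so, not fixed down) with a flat yellow roof, standing on the cutting mat. Walls 54 x 54 mm, 45 mm high; origin at the centre of its underside, z up, door on its -x side
- roof_yellow_top (a point): centre of the upper face of the yellow roof, a flat square cap 64 x 64 mm, 6 mm thick; it is 61 mm above the house's underside with the roof fully raised, 51 mm with the roof fully down
- house_blue: loose white card model house (0.35 kg or so, not fixed down) with a flat blue roof, standing on the cutting mat. Walls 54 x 54 mm, 65 mm high; origin at the centre of its underside, z up, door on its -x side
- roof_blue_top (a point): centre of the upper face of the blue roof, a flat square cap 64 x 64 mm, 6 mm thick; it is 81 mm above the house's underside with the roof fully raised, 71 mm with the roof fully down
- house_grey: loose white card model house (0.35 kg or so, not fixed down) with a flat grey roof, standing on the cutting mat. Walls 54 x 54 mm, 55 mm high; origin at the centre of its underside, z up, door on its -x side
- roof_grey_top (a point): centre of the upper face of the grey roof, a flat square cap 64 x 64 mm, 6 mm thick; it is 71 mm above the house's underside with the roof fully raised, 61 mm with the roof fully down
- pencil: yellow pencil with a dark stripe and red end, 164 x 8 x 8 mm, lying on the mat between the houses; origin under its middle, x along it to the point
- glue: white glue bottle, 52 mm across, with a red nozzle cap, 147 mm tall in all, standing beyond the mat; origin at the centre of its underside
- knife: red closed utility knife lying right of the mat (-y side), 150 x 28 mm, 21 mm high; origin under its middle, x along it
- tape: roll of tan tape lying flat beyond the mat, 90 mm across, 24 mm high; origin at the centre of its underside
- set_square: blue transparent set square lying left of the mat (+y side), about 200 x 145 mm, 3 mm thick; origin on its underside, near its middle
- mat: green cutting mat with a pale grid, 300 x 450 mm, 3 mm thick, fixed to the table, the houses stand on it; origin at the centre of its underside, x along its short side

How it is judged:
By the outcome, as a careful person would: the job done as asked, in the order asked, and still so for the second after the job is handed in, with the robot touching nothing.
It also fails if it takes over 30 s, if anything falls off the work surface, if the arm or the gripper's body presses on something with over 40 N, if the wrist force passes 120 N, or if a joint passes its speed limit or range.

## Working session

There is one attempt and no reset: what is moved stays moved. The work goes in short steps, Python scripts to look and compute and a shell command to move; the robot and the scene stay as the last step left them, time stands still between calls to the robot, and variables do not carry over. Pictures are saved under pics/ and viewed, at most 10 in all, crops included, and the job is handed in when it is done.

```bash
mkdir -p pics; cat > h.py <<'E'
import numpy as np, cv2
from scipy.spatial.transform import Rotation as R
from bench import sensors, eyes, manip, finder
def rot(a):
    a=np.array(a,float)
    return a if a.shape==(3,3) else R.from_quat(a[[1,2,3,0]]).as_matrix()
def ray(s,px):
    u=cv2.undistortPoints(np.array([[px]],float),np.array(s["K"]),np.array(s["dist"]))[0,0]
    d=rot(s["attitude"])@np.array([u[0],-u[1],-1]); return np.array(s["eye"],float),d/np.linalg.norm(d)
def atz(s,px,z):
    e,d=ray(s,px); return e+d*(z-e[2])/d[2]
def tri(rs):
    A=sum(np.eye(3)-np.outer(d,d) for e,d in rs);b=sum((np.eye(3)-np.outer(d,d))@e for e,d in rs)
    return np.linalg.solve(A,b)
def save(s,n): cv2.imwrite(f"pics/{n}.png",s["frame"][:,:,::-1])
E
python3 - <<'E'
from h import *
np.set_printoptions(precision=1,suppress=True)
o=sensors.get_obs();print(o["time_s"],o["position"],o["eef_rot"],o["contact_force"])
ss={n:eyes.snapshot(n) for n in("scene","top")}
for n,s in ss.items(): save(s,n+"0");print(n,s["eye"],s["attitude"])
for c in("red","yellow","blue","grey"):
    rs=[]
    for n,s in ss.items():
        r=finder.pinpoint(f"roof_{c}_top",s)
        print(c,n,[(np.round(x["pixel"],1),round(x["p"],2)) for x in r[:2]])
        if r: rs.append(ray(s,r[0]["pixel"]))
    if len(rs)>1: print(tri(rs))
E
```

```text
0.0 [ 292.7 -607.7  244.4] [-0.  -0.2  1.   0. ] [ 0.8 -0.2 -0.1]
scene [1190.1 -948.7 1097.4] [0.9 0.4 0.1 0.2]
top [ 427.5    0.2 1284.1] [-0.7 -0.1  0.1  0.7]
red scene [(array([306.3, 174.8]), 0.72)]
red top [(array([213.6, 203.9]), 0.81), (array([256.3, 237.2]), 0.71)]
[638.  160.4  74. ]
yellow scene [(array([256.1, 215.3]), 0.58)]
yellow top [(array([308.5, 220.8]), 0.7)]
[593.1 -77.4  62.9]
blue scene [(array([295.6, 269.5]), 0.71), (array([277.4, 157.7]), 0.69)]
blue top [(array([200.9, 257.4]), 0.9)]
[ 545.9  298.8 -620.2]
grey scene [(array([224.3, 200.4]), 0.55)]
grey top [(array([305.5, 268.6]), 0.78)]
[471.4 -68.8  60.2]
```

View pics/top0.png

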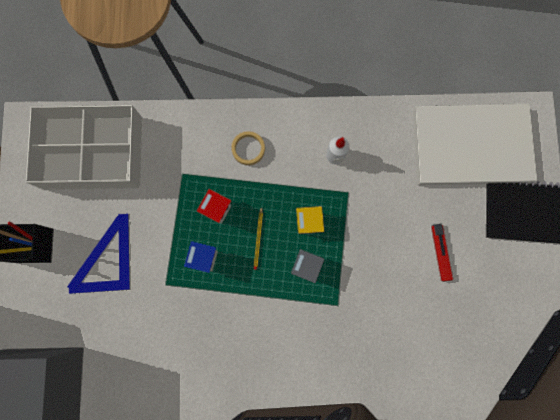

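View pics/scene0.png

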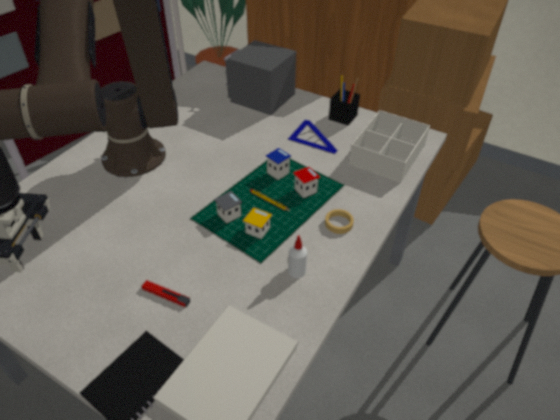

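The top view shows the red roof at about (214,206), blue at (201,257), yellow at (310,220) and grey at (307,266). The scene view has red at (306,175) next to blue at (278,157). The network's best red hits agree with both pictures. I'll travel high to a point above the red roof with the fingers shut.

```bash
python3 - <<'E'
from h import *
np.set_printoptions(precision=4,suppress=True)
o=sensors.get_obs();M=rot(o["eef_rot"]);print(M)
print((M.T@(np.array([600,130,235])-np.array(o["position"])))/20)
E
```

```text
[[-0.901  -0.4339 -0.0001]
 [-0.4339  0.901   0.0001]
 [ 0.      0.0001 -1.    ]]
[-29.8506  26.5877   0.5178]
```

```bash
A='[-1,0.89,0,0,0,0]'
python3 -m jog '[[-1,0.89,0,0,0,0],[-1,0.89,0,0,0,0],[-1,0.89,0,0,0,0],[-1,0.89,0,0,0,0],[-1,0.89,0,0,0,0],[-1,0.89,0,0,0,0],[-1,0.89,0,0,0,0],[-1,0.89,0,0,0,0],[-1,0.89,0,0,0,0],[-1,0.89,0,0,0,0]]' -1
python3 -m jog '[[-1,0.89,0,0,0,0],[-1,0.89,0,0,0,0],[-1,0.89,0,0,0,0],[-1,0.89,0,0,0,0],[-1,0.89,0,0,0,0],[-1,0.89,0,0,0,0],[-1,0.89,0,0,0,0],[-1,0.89,0,0,0,0],[-1,0.89,0,0,0,0],[-1,0.89,0,0,0,0]]'
python3 -m jog '[[-1,0.89,0,0,0,0],[-1,0.89,0,0,0,0],[-1,0.89,0,0,0,0],[-1,0.89,0,0,0,0],[-1,0.89,0,0,0,0],[-1,0.89,0,0,0,0],[-1,0.89,0,0,0,0],[-1,0.89,0,0,0,0],[-1,0.89,0,0,0,0],[0,0,0,0,0,0]]'
python3 - <<'E'
from h import *
np.set_printoptions(precision=1,suppress=True)
s=eyes.snapshot("wrist");save(s,"w0");print(s["eye"])
t=eyes.snapshot("top")
for c in("red","blue"):
  for n,i in(("w",s),("t",t)):
    for x in finder.pinpoint(f"roof_{c}_top",i)[:2]: print(c,n,np.array(x["pixel"]),x["p"],atz(i,x["pixel"],74))
E
```

```text
time_s: 1.5
position: [396.1, -360.0, 245.6]
eef_rot: [0.0, -0.222, 0.975, -0.0]
contact_force: [0.1, -0.2, 0.1]
gripper_width: 0.153
finger_force: 0.0
time_s: 2.5
position: [499.1, -112.7, 245.7]
eef_rot: [0.0, -0.223, 0.975, -0.0]
contact_force: [0.2, 0.3, -0.2]
gripper_width: 0.006
finger_force: 0.0
time_s: 3.5
position: [592.4, 111.0, 245.0]
eef_rot: [0.0, -0.224, 0.975, 0.0]
contact_force: [-0.1, 0.3, -0.5]
gripper_width: 0.007
finger_force: 0.0
[533.5  83.6 384.2]
red w [ 96.6 115.6] 0.59 [594.  -72.8  74. ]
blue w [389.8 159.9] 0.84 [509.  197.2  74. ]
blue w [368.5 149.9] 0.46 [509.7 173.8  74. ]
blue t [199.1 260.1] 0.91 [497.9 195.7  74. ]
```

View pics/w0.png

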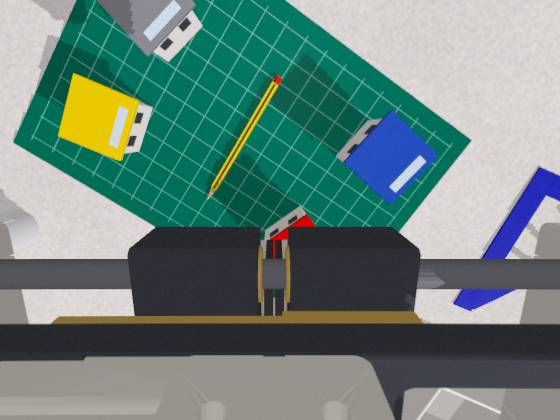

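The wrist view shows yellow at (100,117) and blue at (390,158), but the fingers hide red, which peeks out at (290,225). I'll slide further out so red clears the fingers.

```bash
python3 -m jog '[[-1,0,0,0,0,0],[-1,0,0,0,0,0],[-1,0,0,0,0,0],[-1,0,0,0,0,0],[-1,0,0,0,0,0],[0,0,0,0,0,0],[0,0,0,0,0,0]]'
python3 - <<'E'
from h import *
np.set_printoptions(precision=1,suppress=True)
s=eyes.snapshot("wrist");save(s,"w1");print(s["eye"])
for f in(finder.pinpoint,finder.outline_of):
  for x in f("roof_red_top",s)[:2]: print(np.array(x["pixel"]),x["p"],[atz(s,x["pixel"],z) for z in(69,74)])
# red roof by colour: corners
hsv=cv2.cvtColor(s["frame"],cv2.COLOR_RGB2HSV);m=((hsv[...,0]<8)|(hsv[...,0]>172))&(hsv[...,1]>170)&(hsv[...,2]>80)
n,l,st,c=cv2.connectedComponentsWithStats(m.astype(np.uint8));k=1+st[1:,4].argmax();print(st[k])
r=cv2.minAreaRect(np.argwhere(l==k)[:,::-1].astype(np.float32));print(r)
b=cv2.boxPoints(r);W=np.array([atz(s,p,74) for p in b]);print(W,W.mean(0),np.linalg.norm(W-np.roll(W,1,0),axis=1))
sc=eyes.snapshot("scene");x=finder.pinpoint("roof_red_top",sc)
for y in x[:2]: print(y["pixel"],y["p"],atz(sc,y["pixel"],74), tri([ray(sc,y["pixel"]),ray(s,r[0])]))
E
```

```text
time_s: 4.5
position: [681.4, 151.3, 244.9]
eef_rot: [-0.0, -0.222, 0.975, -0.0]
contact_force: [-0.7, -0.0, 0.4]
gripper_width: 0.009
finger_force: 0.0
[622.5 124.1 384.3]
[302.3 159. ] 0.71 [array([634.4, 161.1,  69. ]), array([634.2, 160.5,  74. ])]
[116.9  23.7] 0.41 [array([599.6, -42.9,  69. ]), array([600. , -40.3,  74. ])]
[301.4 158.5] 0.76 [array([634.3, 160. ,  69. ]), array([634.1, 159.5,  74. ])]
[176.2 220.8] 0.34 [array([748.1,  71.7,  69. ]), array([746.1,  72.6,  74. ])]
[ 259  116   89   90 3839]
((302.996337890625, 161.02108764648438), (65.15190887451172, 67.02983093261719), 54.86581039428711)
[[648.8 118.3  74. ]
 [593.8 149.8  74. ]
 [622.4 206.1  74. ]
 [680.6 175.   74. ]] [636.4 162.3  74. ] [65.  63.3 63.1 66. ]
[303.4, 173.2] 0.69 [625.7 162.5  74. ] [631.9 159.1  79.5]
```

View pics/w1.png

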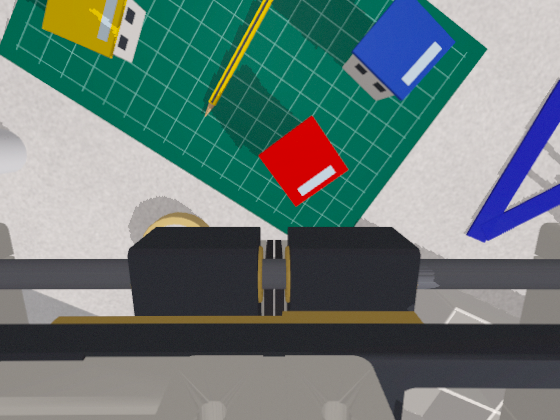

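The red roof is clear at (303,161). It measures 64 mm square at z=74, so it is fully raised, with its centre at about (636,161). I'll move over it and come down to about 12 mm above.

```bash
python3 -m jog '[[0.9,0.7,0,0,0,0],[0.9,0.7,0,0,0,0],[0,0,1,0,0,0],[0,0,1,0,0,0],[0,0,1,0,0,0],[0,0,1,0,0,0],[0,0,1,0,0,0],[0,0,1,0,0,0],[0,0,0.9,0,0,0],[0,0,0,0,0,0]]'
python3 -m jog '[[0,0,0,0,0,0],[0,0,0,0,0,0]]'
python3 - <<'E'
from h import *
for n in("scene",):
  s=eyes.snapshot(n);f=s["frame"][110:260,220:420];cv2.imwrite("pics/s1.png",cv2.resize(f,None,fx=4,fy=4,interpolation=cv2.INTER_CUBIC)[:,:,::-1])
E
```

```text
time_s: 5.75
position: [635.2, 160.8, 105.1]
eef_rot: [-0.002, -0.222, 0.975, -0.0]
contact_force: [0.2, -0.7, -0.8]
gripper_width: 0.007
finger_force: 0.0
time_s: 5.95
position: [637.6, 161.8, 108.9]
eef_rot: [0.001, -0.223, 0.975, 0.0]
contact_force: [-0.2, 0.3, 0.0]
gripper_width: 0.005
finger_force: 0.0
```

View pics/s1.png

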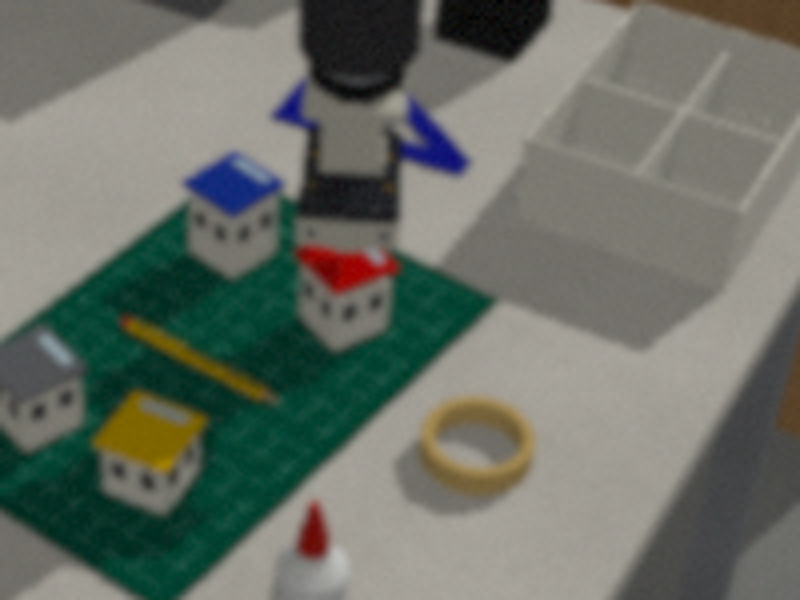

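The fingers are above the red roof at crop position (345,255) and nothing else is near. Next I'll step down slowly and watch the force.

```bash
python3 -m jog '[[0,0,0.2,0,0,0],[0,0,0.2,0,0,0],[0,0,0.1,0,0,0],[0,0,0,0,0,0],[0,0,0,0,0,0]]'
python3 -m jog '[[0,0,0.1,0,0,0],[0,0,0.05,0,0,0],[0,0,0,0,0,0]]'
```

```text
time_s: 6.5
position: [636.9, 161.6, 97.2]
eef_rot: [-0.0, -0.223, 0.975, -0.0]
contact_force: [0.5, -0.4, 0.3]
gripper_width: 0.005
finger_force: 0.0
time_s: 6.8
position: [636.8, 161.5, 94.1]
eef_rot: [-0.0, -0.222, 0.975, -0.0]
contact_force: [-0.8, 0.5, -0.0]
gripper_width: 0.001
finger_force: 0.0
```

```bash
python3 -m jog '[[0,0,0.05,0,0,0],[0,0,0.05,0,0,0],[0,0,0,0,0,0]]'
```

```text
time_s: 7.1
position: [637.0, 161.6, 92.3]
eef_rot: [0.0, -0.223, 0.975, 0.0]
contact_force: [-0.1, 0.7, 0.1]
gripper_width: 0.009
finger_force: 0.2
```

```bash
python3 -m jog '[[0,0,0.05,0,0,0],[0,0,0.05,0,0,0],[0,0,0,0,0,0]]'
```

```text
time_s: 7.4
position: [637.0, 161.6, 90.4]
eef_rot: [0.0, -0.223, 0.975, 0.0]
contact_force: [-0.6, -0.3, 1.2]
gripper_width: 0.005
finger_force: 1.0
```

```bash
python3 -m jog '[[0,0,0.05,0,0,0],[0,0,0.05,0,0,0],[0,0,0,0,0,0]]'
```

```text
time_s: 7.7
position: [637.0, 161.6, 88.3]
eef_rot: [0.0, -0.223, 0.975, 0.0]
contact_force: [0.1, 0.5, 0.2]
gripper_width: 0.009
finger_force: 0.8
```

```bash
python3 -m jog '[[0,0,0.05,0,0,0],[0,0,0.05,0,0,0],[0,0,0,0,0,0]]'
```

```text
time_s: 8.0
position: [637.0, 161.6, 86.2]
eef_rot: [0.0, -0.223, 0.975, 0.0]
contact_force: [0.8, 0.3, 1.5]
gripper_width: 0.004
finger_force: 0.6
```

```bash
python3 -m jog '[[0,0,0.05,0,0,0],[0,0,0.05,0,0,0],[0,0,0,0,0,0]]'
```

```text
time_s: 8.3
position: [637.0, 161.6, 84.2]
eef_rot: [0.0, -0.223, 0.975, 0.0]
contact_force: [0.5, -0.9, 2.3]
gripper_width: 0.008
finger_force: 0.6
```

```bash
python3 -m jog '[[0,0,0.05,0,0,0],[0,0,0,0,0,0]]'
```

```text
time_s: 8.5
position: [637.0, 161.6, 83.2]
eef_rot: [0.0, -0.222, 0.975, 0.0]
contact_force: [1.8, -0.1, 1.0]
gripper_width: 0.002
finger_force: 0.7
```

```bash
python3 -m jog '[[0,0,0.05,0,0,0],[0,0,0,0,0,0],[0,0,0,0,0,0]]'
```

```text
time_s: 8.8
position: [637.1, 161.6, 83.1]
eef_rot: [0.0, -0.223, 0.975, -0.0]
contact_force: [-1.5, -0.1, 7.7]
gripper_width: 0.005
finger_force: 3.6
```

The downward travel stalled at z=83.1 and the force rose to about 8 N, so the roof is on its hard stop. I'll hold for a second.

```bash
python3 -m jog '[[0,0,0,0,0,0],[0,0,0,0,0,0],[0,0,0,0,0,0],[0,0,0,0,0,0]]'; python3 -m jog '[[0,0,0,0,0,0],[0,0,0,0,0,0],[0,0,0,0,0,0],[0,0,0,0,0,0],[0,0,0,0,0,0],[0,0,0,0,0,0],[0,0,0,0,0,0]]'
```

```text
time_s: 9.2
position: [637.1, 161.6, 83.1]
eef_rot: [0.0, -0.223, 0.975, -0.0]
contact_force: [-2.3, 0.4, 8.2]
gripper_width: 0.007
finger_force: 3.6
time_s: 9.9
position: [637.1, 161.6, 83.1]
eef_rot: [0.0, -0.223, 0.975, -0.0]
contact_force: [-2.7, -0.4, 7.6]
gripper_width: 0.006
finger_force: 3.6
```

Held for over 1 s at about 8 N. Now straight up, then outward for a check view.

```bash
python3 -m jog '[[0,0,-0.1,0,0,0],[0,0,-0.3,0,0,0],[0,0,-1,0,0,0],[0,0,-1,0,0,0],[0,0,-1,0,0,0],[0,0,-1,0,0,0],[0,0,-1,0,0,0],[0,0,-1,0,0,0],[0,0,-1,0,0,0],[0,0,-1,0,0,0]]'
python3 -m jog '[[-1,-0.7,0,0,0,0],[-1,-0.7,0,0,0,0],[0,0,0,0,0,0],[0,0,0,0,0,0],[0,0,0,0,0,0]]'
python3 - <<'E'
from h import *
np.set_printoptions(precision=1,suppress=True)
s=eyes.snapshot("wrist");save(s,"w2")
hsv=cv2.cvtColor(s["frame"],cv2.COLOR_RGB2HSV);m=((hsv[...,0]<8)|(hsv[...,0]>172))&(hsv[...,1]>170)&(hsv[...,2]>80)
n,l,st,c=cv2.connectedComponentsWithStats(m.astype(np.uint8));k=1+st[1:,4].argmax()
b=cv2.boxPoints(cv2.minAreaRect(np.argwhere(l==k)[:,::-1].astype(np.float32)))
for z in(64,74):
  W=np.array([atz(s,p,z) for p in b]);print(z,W.mean(0),np.linalg.norm(W-np.roll(W,1,0),axis=1))
f=eyes.snapshot("scene")["frame"][110:260,220:420];cv2.imwrite("pics/s2.png",cv2.resize(f,None,fx=4,fy=4,interpolation=cv2.INTER_CUBIC)[:,:,::-1])
E
```

```text
time_s: 10.9
position: [636.7, 161.5, 251.2]
eef_rot: [-0.0, -0.222, 0.975, 0.0]
contact_force: [0.8, 0.1, -0.2]
gripper_width: 0.011
finger_force: 0.0
time_s: 11.4
position: [684.5, 153.7, 250.1]
eef_rot: [-0.0, -0.223, 0.975, -0.0]
contact_force: [-1.1, 0.3, -0.1]
gripper_width: 0.005
finger_force: 0.0
64 [636.5 162.4  64. ] [64.9 63.3 63.1 65.8]
74 [636.2 161.3  74. ] [62.9 61.3 61.2 63.7]
```

View pics/s2.png

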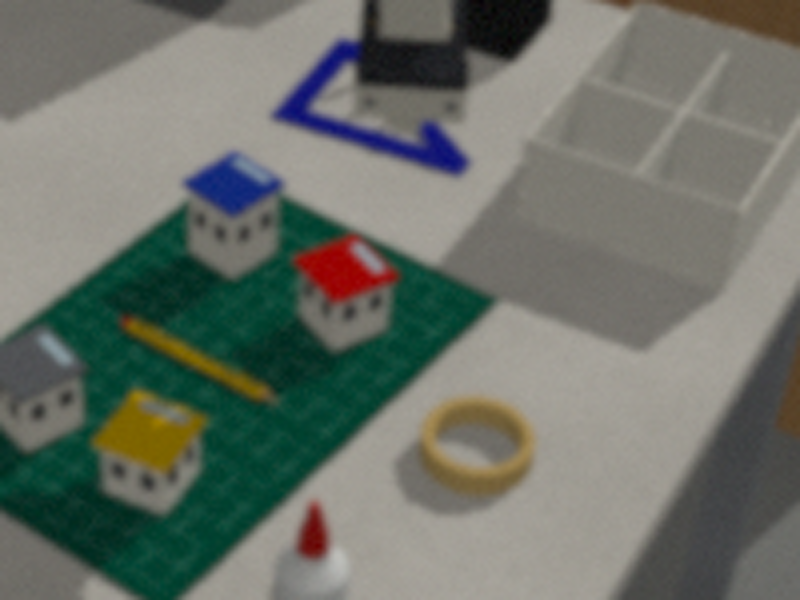

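View pics/w2.png

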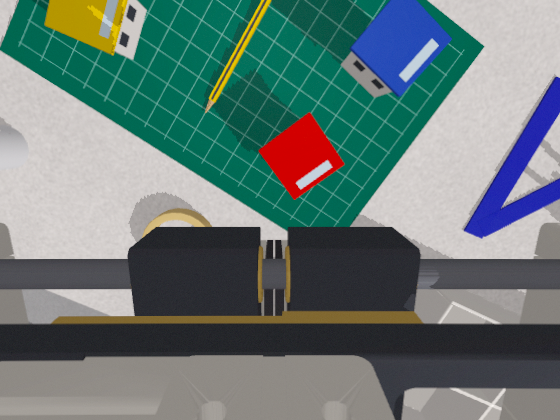

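The red roof, at crop position (348,265), sits lower on walls that have not moved. It now fits 64 mm square at z=64 with its centre still at (636.5,162), and everything else is in place.

```bash
python3 -c "
from bench import manip; print(manip.close_job())"
```

```text
the job is handed in; nothing more can be done
None
```

The red roof is pressed fully home: I held it at about 8 N for just over a second, then drew the hand well clear, and in the check pictures the red house had not shifted and nothing else looked disturbed; the job is handed in.

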